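# Close the draft shield and tare the balance

## Robot

A 6-joint arm with a two-finger parallel gripper is mounted at the origin on a cart in front of the work surface, level with it; the furniture and walls round the work are solid. World frame = base frame: x ahead of the robot, y to its left, z up, the work surface at z = 0. Lengths are in mm, angles in rad, forces in N, time in s.
With the tool pointing down it reaches from about 275 to 1000 mm from the base axis. Payload 8.4 kg.
Tool frame: the origin (TCP) lies at the very end of the fingers, on their centre line; the grasp point (between the pads) lies 19 mm behind it (r.pinch_z is the distance from the TCP to the grasp point, in mm); z points along the fingers, y is the line along which they close (so a half turn about z gives the same grasp; the last joint's range is limited). The gripper opens to 85 mm and grips with 20 to 120 N. Pads are 22 mm wide; open, the fingers measure 114 mm over their backs; the gripper's body (76 mm by 85 mm) begins 54 mm behind the grasp point. The pads swing forward as they close: fully open they stand 13 mm farther back than shut.
Start: joints at [-1.267, 0.353, 1.633, -0, 1.155, -0.002], TCP at [188.159, -596.007, 231.281] pointing down, gripper open.
Joint ranges: [-2.63, 2.63], [-0.92, 2.1], [0.06, 2.66], [-1.3, 4.44], [0, 2.69], [-3.02, 3.02]. Speed limits (rad/s): [2.22, 2.22, 2.79, 3.14, 3.14, 3.14].

## Interface

Orientations are given as [roll, pitch, yaw] about the fixed x, y, z axes, in that order (R = Rz(yaw) Ry(pitch) Rx(roll)).
In Python, from rig import r gives the robot as it stands.
- The arm moves only by the tool carry_out, never from a script. Its argument "series" is a list of rows, each a list of 7 numbers: the turn, a rotation vector about the tool's x, y, z as a fraction of full scale, then the shift along the tool's x, y, z as a fraction of full scale, then the gripper command: -1 is fully open, 1 is shut, values between are in proportion. A call has 1 to 8 rows; each row is the pose to reach, as a shift and turn from the pose commanded when the call began, along the tool's axes at that moment, turning the shorter way round; what a row does not reach only later rows make up. Full scale, the value 1, is 0.25 m for a shift and pi rad for a turn. A row lasts 1/8 s, in which the tool goes at most 62.5 mm and 10.7 degrees, less where a joint would pass 70% of its speed; a pose out of reach is approached as far as the arm can. A call with a number of a shift or a turn outside -1 to 1 is refused whole. A call with a gripper value outside its range is refused whole. The fingers move at their own pace and stop on an object; "force" is the grip in N (left out, the last holds). Time passes only in rows, so rows that repeat a pose let the fingers close. It gives the time, the measured TCP pose, the force, the opening and the grip force at its end, in the units of the state.
- r.sense(): the state, without advancing time (a new reading comes with each control period).
- r.grab_frame(name): name is "scene" or "top" or "wrist"; returns the picture (400x640x3 uint8, red, green, blue); there is no depth.
- r.get_calibration(name): a dict with "K" (3x3 intrinsics, pixels), "pose" (4x4, takes a point from camera to world coordinates). Camera axes: x right, y up, looking along -z (the intrinsics and any distortion apply to the point x, -y, -z); pixel columns grow to the right and rows downward; lengths in mm; the calibration is good to about 2 mm. A picture is of the moment at which its call begins: read the wrist's pose just before it. get_calibration takes no time and is no camera call; for the wrist camera it gives the pose at the moment of the call.
- r.sign_off(): hands the job in; it is judged then, once.
Trained networks look in the newest picture that a camera, given by its name, has taken for a name from the list of things; names that differ only in an ending like _2 or _b are one class to them, and where a whole thing is asked for, a point or a joint stands for the part that bears it (a point fixed in the world has none). Each returns a list of dicts, best first, with "score" (0 to 1); they miss things now and then, are a little off and sometimes report something else, mostly with a low value. They report only what shows in the picture. A call takes as long as a camera call.
- r.silhouettes(camera, label): "region" (400x640 bool, what is visible of it) and "position" ([row, column] in pixels, amid what is visible of it).
The state is a dict: "clock": time; "qpos": joint angles; "qvel": joint speeds; "joint_efforts": joint torques, N m; "eef_pos": TCP position; "tcp_rot": TCP orientation; "contact_force": force on the tool from outside, world axes, zero at the start; "wrist_torque": the same for the moment, N m; "opening": opening from 0.0 (shut) to 1.0 (fully open); "grasp_force": force on a finger pad.
Only numpy, scipy, OpenCV 4.12 (cv2) and the standard library are available. Lean on these libraries where they do the work, as an engineer would, in place of code of your own. Each camera call takes 0.05 s, during which the arm holds its last target. There are 200 camera calls.

## Task

Tare the tray that stands on the balance: with the fingertips, gently draw the glass top of the draft shield forward until it is fully shut, then lightly press the tare key (the long bar-shaped key, not its small neighbours) and let it come back up. Keep clear of the weighing pan and the tray, leave the other keys and everything else on the bench alone, and end with the hand away from the balance.

Things in the scene. Friction and masses are not known exactly. Their poses are not given: they have to be found in the camera images.
- balance: White laboratory balance, fixed, 190 mm wide (its y, to its left), 305 mm long (its x, to its rear: away from the robot at yaw 0; -155 to +150 mm); origin on the bench top under it, z up. Key panel at the front: flat, z 44.5 mm, x -155 to -103 mm. Behind it a display hood slopes up to z 60 mm at x -50 mm. Behind that stands the glass draft shield (see shield_centre).
- shield_centre (a point): Middle of the draft shield on the deck that bears it, z 60 mm, x 40 mm, y 0 in the balance's frame. Glass walls round it, balance x -45 to 125 mm, y -92 to 92 mm, up to z 118 mm; two rails along its sides (beyond y = +-85 mm) rise to z 126 mm. Its roof is one glass panel that slides along balance x in these rails.
- top_panel (a joint): How far the shield's glass top is open, in m: 0 = fully shut against its front stop, up to 0.10 = slid to the rear. It starts 0.055 to 0.095 open. Sliding friction is about 1 N, and it stays where it is left.
- lip (a point): Middle of the upright rear face of the finger lip, a grey ridge 90 mm wide (along y) on the front part of the glass top; moves with it. This point is 9 mm above the glass (glass surface at balance z 122.5 mm, ridge crest 140.5 mm). The ridge slopes in front; behind the upright face lies 120 mm of clear glass: fingertips set there, a few mm above the glass, push the lip forward (balance -x).
- tare_key (a joint): Travel of the tare key, in m: 0 = up, 0.004 = bottomed; it is sprung, moves straight down, starts to move at about 1.5 N, bottoms at about 4.3 N and returns by itself. It registers from 0.0015.
- tare_key_top (a point): Middle of the top of the tare key, the only long bar-shaped key, 46 mm wide (along balance y) and 15 mm deep (x), standing 6 mm proud of the key panel. Small keys lie 45 mm to its left and right (centre to their nearest edge), so shut fingers fit on it.
- menu_key (a joint): Travel of the small square menu key (14 mm), left of the tare key, in m: 0 = up, grows when pressed. Leave it alone.
- print_key (a joint): Travel of the small square print key (14 mm), right of the tare key, in m: 0 = up, grows when pressed. Leave it alone.
- power_key (a joint): Travel of the small round power key (15 mm), at the far left of the key row, in m: 0 = up, grows when pressed. Leave it alone.
- pan: Square steel weighing pan inside the shield, 112 x 128 mm, its top at balance z = 70 mm. Not to be touched.
- weigh_tray: Clear plastic tray 124 x 93 x 16 mm, loose on the pan, origin at the middle of its underside. Not to be touched.
- bottle_small: Clear glass bottle with a blue cap, 56 mm across, 105 mm tall, standing 20 mm or so beside the balance's left side; origin under its base.
- bench_timer: White bench timer 62 x 66 x 19 mm lying beside the balance's right side; origin under its middle.
- white_pen: White pen 142 mm long, 10 mm across, lying in front of the balance; origin under its middle.
- bottle_big: Clear glass bottle with an orange cap, 70 mm across, 143 mm tall, on the left of the bench; origin under its base.
- label_tape: Roll of label tape, 65 mm across, 19 mm high, on the left of the bench; origin under its middle.
- blue_marker: Blue-capped marker 136 mm long, lying on the open notebook on the right; origin under its middle.

How it is judged (in metres and radians):
On the way, in this order (a step that is already met when the one before it is completed fails the run):
1. the shield's glass top is fully shut (value of joint top_panel below 0.003 m), for 0.2 s.
2. the tare key is pressed with the shield shut (value of joint tare_key above 0.0015 m and value of joint top_panel below 0.004 m), for 0.05 s.
3. the tare key is let go (value of joint tare_key below 0.0006 m), for 0.2 s.
At the end, for the whole second after the job is handed in: The glass top is shut to within 4 mm, the tare key has been pressed and is up again (within 0.6 mm) like the other keys, the tray is at rest within 4 mm of where it stood on the pan, and the bottles, timer, pen, marker and tape are within 10 mm of where they stood (value of joint top_panel below 0.004 m and value of joint each of tare_key, menu_key, print_key, power_key below 0.0006 m and distance of weigh_tray from where it was at the start of the episode below 0.004 m and linear speed of weigh_tray below 0.02 m/s and distance of each of bottle_small, bench_timer, white_pen, bottle_big, label_tape, blue_marker from where it was at the start of the episode below 0.01 m); the robot touches nothing.
It fails at once if the tare key was pressed while the shield was still open (value of joint tare_key above 0.001 m and value of joint top_panel above 0.004 m).
It fails at once if another key was pressed (value of joint any of menu_key, print_key, power_key above 0.0006 m).
It fails at once if rough handling: the glass top slid faster than 0.4 m/s, or the balance was pushed harder than 20 N (velocity of joint top_panel below -0.4 m/s or velocity of joint top_panel above 0.4 m/s or contact force between any of the fingers, the arm and balance above 20 N).
It fails at once if the pan or the tray was touched, or the tray shifted or lifted more than 4 mm (contact force between any of the fingers, the arm and pan above 0.3 N or contact force between any of the fingers, the arm and weigh_tray above 0.3 N or distance of weigh_tray from where it was at the start of the episode above 0.004 m).
It fails at once if a bystander was moved or lifted more than 10 mm (distance of any of bottle_small, bench_timer, white_pen, bottle_big, label_tape, blue_marker from where it was at the start of the episode above 0.01 m).
It also fails if it takes over 42 s, if anything falls off the work surface, if the arm or the gripper's body presses on something with over 40 N, if the wrist force passes 120 N, or if a joint passes its speed limit or range.

## Working session

There is one attempt and no reset: what is moved stays moved. The work goes in short steps, Python scripts to look and compute and a tool call to move; the robot and the scene stay as the last step left them, time stands still between calls to the robot, and variables do not carry over. Pictures are saved under pics/ and viewed, at most 10 in all, crops included, and the job is handed in when it is done.

Besides the shell and the picture viewer there is one more tool, called after "Call:" by a JSON object that holds its "method" and its "body". carry_out: Moves the arm, as the interface text tells. Its arguments: {"type":"object","properties":{"series":{"type":"array"},"force":{"type":"number"}},"required":["series"]}

```bash
mkdir -p pics; ls; python3 - <<'E'
from rig import r
import cv2,numpy as np
s=r.sense();print(s['clock'],s['eef_pos'],s['tcp_rot'],s['opening'])
for n in("scene","top"):
    im=r.grab_frame(n);cv2.imwrite(f"pics/{n}.png",im[:,:,::-1])
    c=r.get_calibration(n);print(n,c['K'],c['pose'])
    for l in("lip","tare_key_top","balance","menu_key","print_key"):
        for d in r.silhouettes(n,l)[:2]:
            rg=d['region'];ys,xs=np.nonzero(rg);print(n,l,round(d['score'],2),d['position'],len(ys),xs.min(),xs.max(),ys.min(),ys.max())
E
```

```text
pics
0.0 [ 188.02083227 -595.53254631  230.55635476] [-3.14016908e+00 -2.90199136e-05  3.05768710e-01] 1.0002683869430546
scene [[374.87063455   0.         324.56838939]
 [  0.         374.87063455 198.38669093]
 [  0.           0.           1.        ]] [[-8.95771169e-01  2.38066712e-01 -3.75390801e-01  5.02151964e+01]
 [-4.44425856e-01 -4.96603965e-01  7.45567005e-01  8.90664982e+02]
 [-8.92587472e-03  8.34690806e-01  5.50646517e-01  7.70369400e+02]
 [ 0.00000000e+00  0.00000000e+00  0.00000000e+00  1.00000000e+00]]
scene lip 0.81 [184.2, 284.6] 1298 254 314 169 197
scene tare_key_top 0.59 [224.0, 375.3] 77 373 378 210 236
scene tare_key_top 0.57 [206.5, 352.8] 44 351 356 202 210
scene balance 0.61 [200.4, 309.1] 4663 254 363 168 236
top [[392.43281478   0.         321.29117292]
 [  0.         392.43281478 194.8131357 ]
 [  0.           0.           1.        ]] [[ 1.07815890e-02  9.93347661e-01 -1.14648077e-01  3.75549331e+02]
 [-9.99925599e-01  1.00561093e-02 -6.90438276e-03 -2.52867088e+00]
 [-5.70553887e-03  1.14713988e-01  9.93382176e-01  1.27607030e+03]
 [ 0.00000000e+00  0.00000000e+00  0.00000000e+00  1.00000000e+00]]
top lip 0.7 [221.0, 352.2] 46 346 358 219 224
top lip 0.65 [144.8, 329.5] 2980 297 362 116 179
top balance 0.71 [173.2, 335.3] 6489 298 375 116 236
top balance 0.63 [178.2, 382.4] 351 371 393 167 187
top print_key 0.3 [191.3, 199.4] 576 186 217 179 202
```

```bash
python3 - <<'E'
import cv2
a=cv2.imread("pics/top.png")[90:270,240:440];cv2.imwrite("pics/topc.png",cv2.resize(a,None,fx=3.3,fy=3.3,interpolation=2))
a=cv2.imread("pics/scene.png")[100:280,200:440];cv2.imwrite("pics/scenec.png",cv2.resize(a,None,fx=3.3,fy=3.3,interpolation=2))
E
```

```text
(no output)
```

View pics/topc.png

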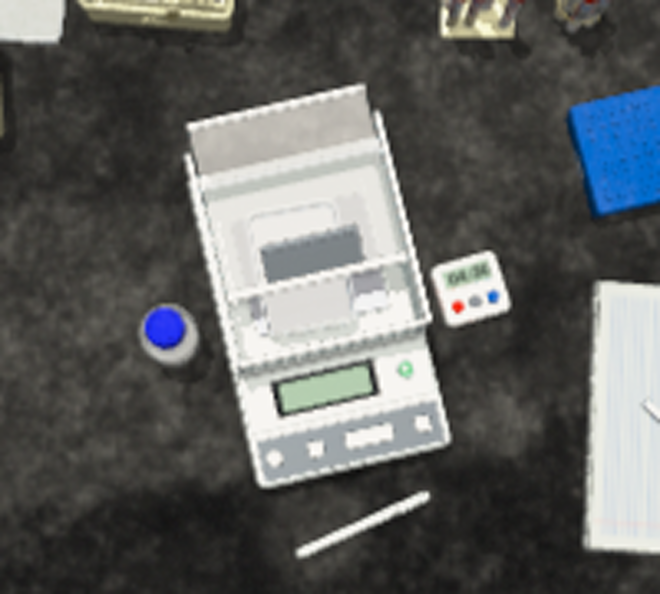

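View pics/scenec.png

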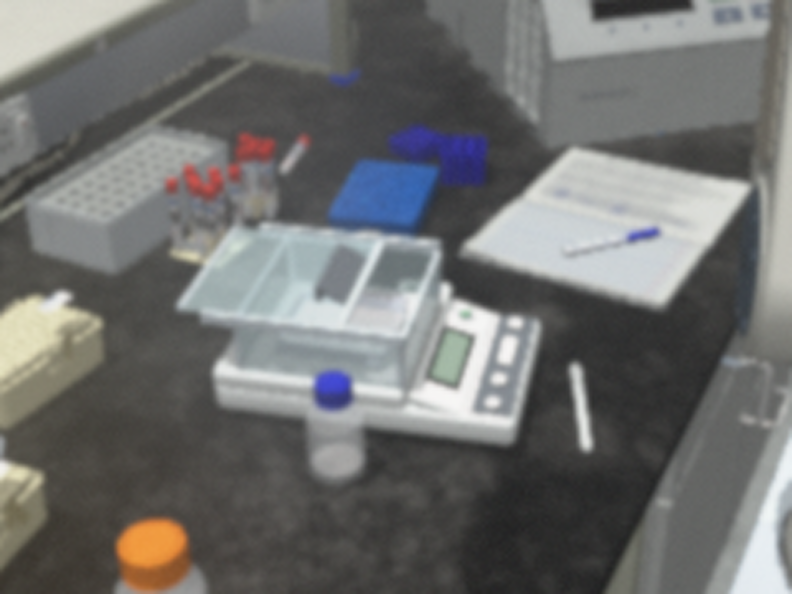

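View pics/scene.png

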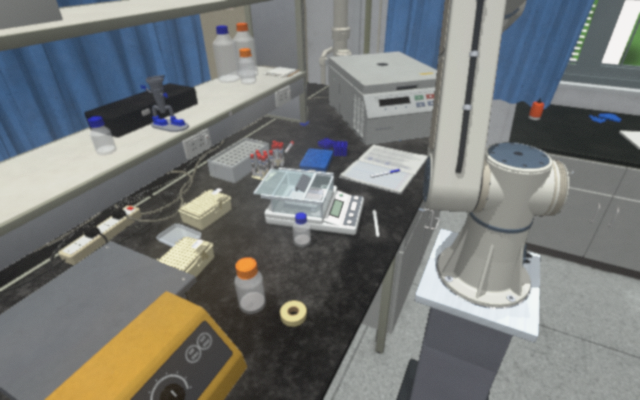

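The top crop shows the balance yawed about +0.25. The tare key is at crop (369,435). The dark grey lip ridge spans crop (262-360, 228-283), with its rear edge on the upper side. The panel's front corners are at (262,487) and (448,440).

```bash
cat > h.py <<'E'
from rig import r
import numpy as np, cv2
def ray(cal,uv,z):
    K,P=cal['K'],cal['pose']; d=np.linalg.inv(K)@[uv[0],uv[1],1]; d=P[:3,:3]@(d*[1,-1,-1]); o=P[:3,3]
    return o+d*(z-o[2])/d[2]
def proj(cal,p):
    P=cal['pose']; q=P[:3,:3].T@(np.asarray(p)-P[:3,3]); q=q*[1,-1,-1]; u=cal['K']@q; return u[:2]/u[2]
E
python3 - <<'E'
from h import *
c=r.get_calibration("top")
f=lambda x,y,z:ray(c,(240+x/3.3,90+y/3.3),z)
for n,x,y,z in [("FL",262,487,40),("FR",448,440,40),("tareC",369,435,50.5),("tareL",346,441,50.5),("tareR",392,429,50.5),("lipL",262,251,140.5),("lipR",360,228,140.5),("lipfrontL",264,283,123),("gfL",237,299,122.5),("gfR",405,260,122.5),("railFR",430,322,126),("railRR",380,113,126),("railRL",190,157,126)]:
    print(n,f(x,y,z).round(0))
FL,FR=f(262,487,40),f(448,440,40);m=(FL+FR)/2;yw=np.arctan2(*(FR-FL)[:2]); print(yw,m, m[:2]+155*np.array([np.cos(yw),np.sin(yw)]),np.linalg.norm(FL-FR))
E
```

```text
FL [383.  11.  40.]
FR [ 430. -166.   40.]
tareC [433. -90.  50.]
tareL [427. -68.  50.]
tareR [ 439. -112.   50.]
lipL [592.  12. 140.]
lipR [613. -75. 140.]
lipfrontL [566.  10. 123.]
gfL [551.  34. 122.]
gfR [ 588. -117.  122.]
railFR [ 531. -139.  126.]
railRR [723. -94. 126.]
railRL [681.  79. 126.]
2.8847088306357795 [406.54895023 -77.74034995  40.        ] [256.63505928 -38.35983067] 182.5714719749234
```

Call:
{"method": "carry_out", "body": {"series": [[0,0,0,0.2,-0.14,-0.05,1],[0,0,0,0.4,-0.28,-0.08,1],[0,0,0,0.6,-0.42,-0.08,1],[0,0,0,0.8,-0.55,-0.08,1],[0,0,0,0.8,-0.55,-0.08,1],[0,0,0,0.8,-0.55,-0.08,1]], "force": 20}}

```text
clock: 1.35
eef_pos: [337.6, -404.9, 251.5]
tcp_rot: [3.141, 0.0, 0.307]
contact_force: [-0.5, 0.2, 0.2]
opening: -0.001
grasp_force: 0.0
```

Call:
{"method": "carry_out", "body": {"series": [[0,0,0,0.2,-0.14,0,1],[0,0,0,0.4,-0.28,0,1],[0,0,0,0.6,-0.42,0,1],[0,0,0,0.8,-0.55,0,1],[0,0,0,0.8,-0.55,0,1],[0,0,0,0.8,-0.55,0,1]]}}

```text
clock: 2.1
eef_pos: [486.4, -214.5, 251.1]
tcp_rot: [3.141, 0.001, 0.305]
contact_force: [0.7, -0.7, 1.2]
opening: 0.0
grasp_force: 0.0
```

Call:
{"method": "carry_out", "body": {"series": [[0,0,0.02,0.2,-0.14,0,1],[0,0,0.02,0.4,-0.28,0,1],[0,0,0.02,0.6,-0.42,0,1],[0,0,0.02,0.8,-0.55,0,1],[0,0,0.02,0.8,-0.55,0,1],[0,0,0.02,0.8,-0.55,0,1]]}}

```text
clock: 2.85
eef_pos: [635.5, -24.0, 250.9]
tcp_rot: [3.141, 0.001, 0.241]
contact_force: [0.9, -0.1, 0.6]
opening: 0.003
grasp_force: 0.0
```

```bash
python3 - <<'E'
from h import *
s=r.sense();print(s['clock'],s['eef_pos'],s['tcp_rot'],s['opening'],s['contact_force'])
c=r.get_calibration("wrist");im=r.grab_frame("wrist");cv2.imwrite("pics/w1.png",im[:,:,::-1]);print(c)
for n,p in dict(tcp=s['eef_pos'],lip=(602.5,-31.5,140.5),lipL=(592,12,140.5),lipR=(613,-75,140.5)).items(): print(n,proj(c,p).round())
E
```

```text
2.85 [635.54870444 -24.01167993 250.85183072] [3.14132073e+00 1.27949739e-03 2.41396946e-01] 0.002665277421729067 [ 0.88949284 -0.05274862  0.55543863]
{'K': array([[282.75224333,   0.        , 317.93578304],
       [  0.        , 282.75224333, 199.7304032 ],
       [  0.        ,   0.        ,   1.        ]]), 'pose': array([[ 2.38308937e-01,  9.17365199e-01,  3.18825880e-01,
         7.17643197e+02],
       [-9.71188600e-01,  2.24679986e-01,  7.94456290e-02,
        -3.74533085e+00],
       [ 1.24686102e-03, -3.28572663e-01,  9.44477872e-01,
         3.94150254e+02],
       [ 0.00000000e+00,  0.00000000e+00,  0.00000000e+00,
         1.00000000e+00]])}
tcp [318. 257.]
lip [317. 229.]
lipL [272. 229.]
lipR [363. 229.]
```

View pics/w1.png

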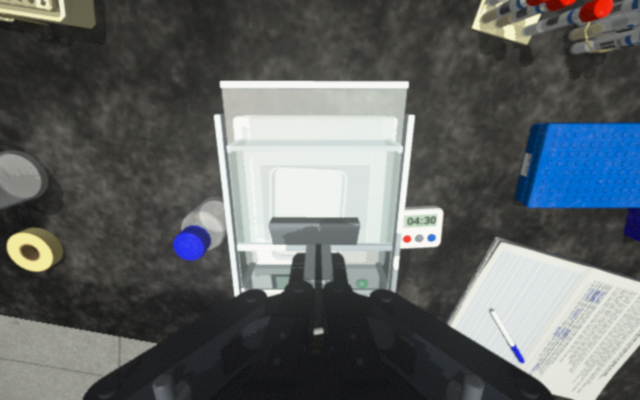

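The wrist view shows the tool aligned with the balance. The lip ridge spans columns 270-360 with its rear edge near row 220, about 6 mm further back than I estimated. I'll move 6 mm back and descend behind it.

Call:
{"method": "carry_out", "body": {"series": [[0,0,0,0.024,0,0.1,1],[0,0,0,0.024,0,0.25,1],[0,0,0,0.024,0,0.36,1],[0,0,0,0.024,0,0.42,1],[0,0,0,0.024,0,0.45,1],[0,0,0,0.024,0,0.48,1],[0,0,0,0.024,0,0.48,1]]}}

```text
clock: 3.78
eef_pos: [642.0, -20.7, 131.4]
tcp_rot: [3.142, -0.0, 0.243]
contact_force: [-0.1, -0.3, 0.0]
opening: 0.0
grasp_force: 0.0
```

```bash
python3 - <<'E'
from h import *
s=r.sense();print(s['clock'],s['eef_pos'],s['contact_force'])
c=r.get_calibration("wrist");im=r.grab_frame("wrist");cv2.imwrite("pics/w2.png",cv2.resize(im[130:330,180:440,::-1],None,fx=2.5,fy=2.5))
print(proj(c,s['eef_pos']))
E
```

```text
3.775 [642.01333685 -20.6631011  131.42640745] [-0.1459091  -0.34748417  0.03012883]
[317.80794795 256.5469112 ]
```

View pics/w2.png

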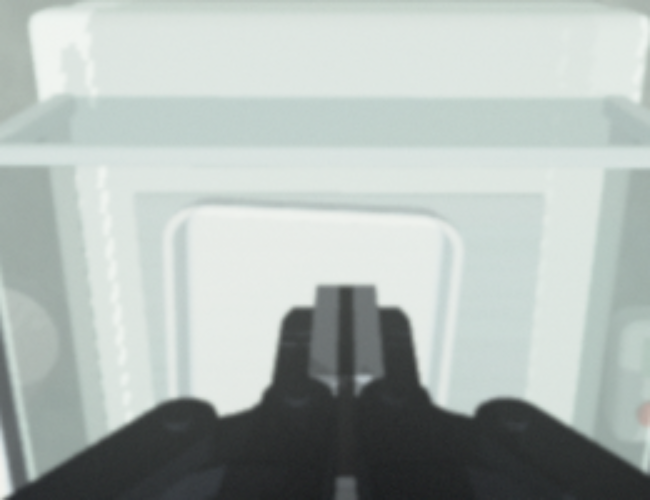

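The fingers are over the clear glass behind the lip with no contact. Drawing forward slowly.

Call:
{"method": "carry_out", "body": {"series": [[0,0,0,-0.024,0,0,1],[0,0,0,-0.048,0,0,1],[0,0,0,-0.072,0,0,1],[0,0,0,-0.096,0,0,1],[0,0,0,-0.12,0,0,1],[0,0,0,-0.144,0,0,1],[0,0,0,-0.168,0,0,1],[0,0,0,-0.192,0,0,1]]}}

```text
clock: 4.82
eef_pos: [595.1, -32.2, 131.4]
tcp_rot: [-3.142, -0.0, 0.243]
contact_force: [0.3, 0.5, 1.1]
opening: -0.005
grasp_force: 0.6
```

```bash
python3 - <<'E'
from h import *
s=r.sense();print(s['clock'],s['eef_pos'],s['contact_force'])
c=r.get_calibration("top");im=r.grab_frame("top");cv2.imwrite("pics/t2.png",cv2.resize(im[90:270,240:440,::-1],None,fx=3.3,fy=3.3,interpolation=2))
E
```

```text
4.825 [595.06366515 -32.16780157 131.3564656 ] [0.28401022 0.46656269 1.13104387]
```

View pics/t2.png

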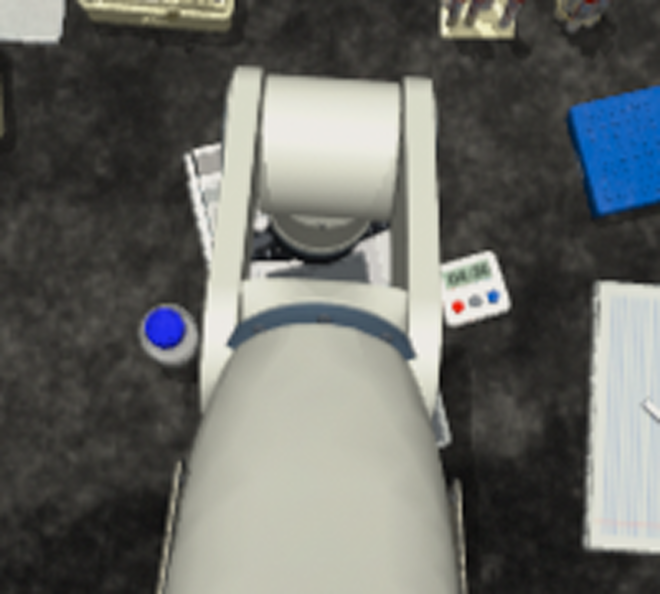

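The top picture is mostly hidden by the arm, but the lip at crop (320,265) has moved forward. Continuing.

Call:
{"method": "carry_out", "body": {"series": [[0,0,0,-0.012,0,0,1],[0,0,0,-0.024,0,0,1],[0,0,0,-0.036,0,0,1],[0,0,0,-0.048,0,0,1],[0,0,0,-0.06,0,0,1],[0,0,0,-0.072,0,0,1]]}}

```text
clock: 5.62
eef_pos: [577.7, -36.5, 131.3]
tcp_rot: [-3.142, 0.0, 0.243]
contact_force: [0.9, 0.8, -0.2]
opening: 0.0
grasp_force: 0.5
```

```bash
python3 - <<'E'
from h import *
s=r.sense();print(s['clock'],s['eef_pos'],s['contact_force'])
im=r.grab_frame("wrist");cv2.imwrite("pics/w3.png",im[:,:,::-1])
E
```

```text
5.625 [577.71031562 -36.48491011 131.25402626] [ 0.94977796  0.76283779 -0.18136754]
```

View pics/w3.png

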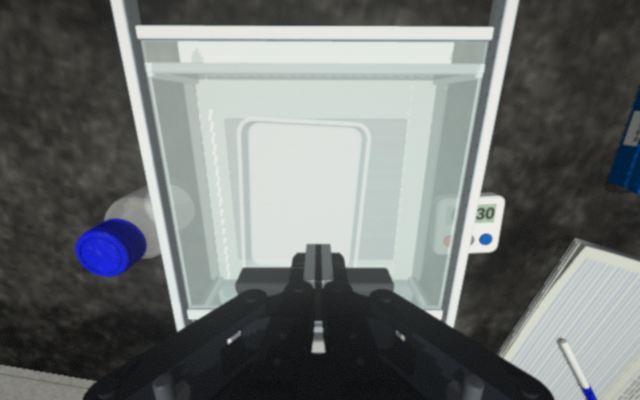

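The lip is against the fingers. The glass's rear edge is at row 33 and the shield's rear wall at row 68, so there is still some way to go.

```bash
python3 - <<'E'
from h import *
c=r.get_calibration("wrist");b=np.array([np.cos(.243),np.sin(.243)])
a=ray(c,(315,33),122.5);w=ray(c,(315,68),118);f=ray(c,(318,316),118)
print((a-w)[:2]@b,(a-f)[:2]@b,(w-f)[:2]@b,a,w)
E
```

```text
14.614123362206687 169.141145650944 154.52702228873733 [688.70417269  -7.67580536 122.5       ] [674.49498159 -11.09366919 118.        ]
```

Call:
{"method": "carry_out", "body": {"series": [[0,0,0,-0.008,0,0,1],[0,0,0,-0.016,0,0,1],[0,0,0,-0.024,0,0,1],[0,0,0,-0.032,0,0,1]]}}

```text
clock: 6.18
eef_pos: [570.0, -38.4, 131.3]
tcp_rot: [-3.142, 0.0, 0.243]
contact_force: [1.0, 0.6, 0.2]
opening: 0.001
grasp_force: 0.5
```

Call:
{"method": "carry_out", "body": {"series": [[0,0,0,-0.005,0,0,1],[0,0,0,-0.01,0,0,1],[0,0,0,-0.015,0,0,1],[0,0,0,-0.02,0,0,1]]}}

```text
clock: 6.68
eef_pos: [565.2, -39.6, 131.3]
tcp_rot: [-3.142, 0.0, 0.243]
contact_force: [1.5, 1.0, -0.8]
opening: 0.004
grasp_force: 0.5
```

Call:
{"method": "carry_out", "body": {"series": [[0,0,0,-0.004,0,0,1],[0,0,0,-0.008,0,0,1],[0,0,0,-0.012,0,0,1]]}}

```text
clock: 7.05
eef_pos: [562.3, -40.3, 131.2]
tcp_rot: [-3.142, 0.0, 0.243]
contact_force: [1.6, 0.1, 0.3]
opening: 0.002
grasp_force: 0.5
```

```bash
python3 - <<'E'
from h import *
im=r.grab_frame("wrist");cv2.imwrite("pics/w4.png",im[:,:,::-1])
E
```

```text
(no output)
```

View pics/w4.png

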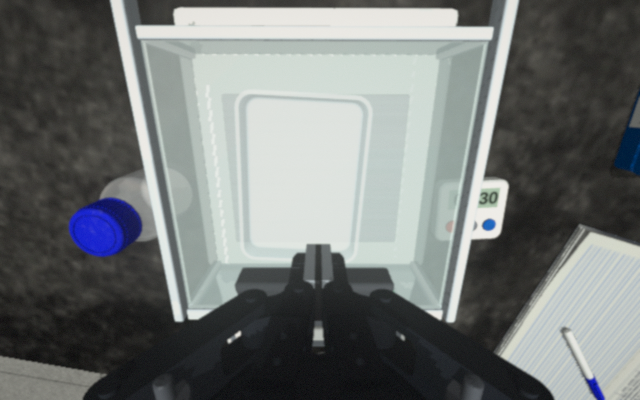

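The glass's rear edge (row 33) is now nearly over the rear wall (row about 45). I'll continue in 1 mm rows until the stop shows in the force.

Call:
{"method": "carry_out", "body": {"series": [[0,0,0,-0.004,0,0,1],[0,0,0,-0.008,0,0,1]]}}

```text
clock: 7.35
eef_pos: [561.8, -40.5, 131.5]
tcp_rot: [3.141, -0.003, 0.243]
contact_force: [8.3, 3.9, -6.6]
opening: 0.0
grasp_force: 4.5
```

Call:
{"method": "carry_out", "body": {"series": [[0,0,0,-0.004,0,0,1],[0,0,0,-0.008,0,0,1]]}}

```text
clock: 7.6
eef_pos: [561.8, -40.5, 131.6]
tcp_rot: [3.141, -0.007, 0.242]
contact_force: [15.4, 5.7, -12.7]
opening: 0.004
grasp_force: 8.1
```

Stop reached: force rose and the position stalled. Backing off, then up.

Call:
{"method": "carry_out", "body": {"series": [[0,0,0,0.016,0,0,1],[0,0,0,0.04,0,0,1],[0,0,0,0.072,0,0,1],[0,0,0,0.072,0,-0.05,1],[0,0,0,0.072,0,-0.2,1],[0,0,0,0.072,0,-0.35,1],[0,0,0,0.072,0,-0.35,1]]}}

```text
clock: 8.48
eef_pos: [577.8, -37.1, 222.7]
tcp_rot: [3.14, -0.006, 0.243]
contact_force: [-0.7, -0.1, -0.4]
opening: -0.002
grasp_force: 0.0
```

```bash
python3 - <<'E'
from h import *
s=r.sense();print(s['eef_pos'],s['tcp_rot'],s['contact_force'])
b=np.array([np.cos(.243),np.sin(.243)]);n=np.array([b[1],-b[0]])
d=np.array([433,-90])-s['eef_pos'][:2];print("tool shift mm to tare",d@b,d@n)
E
```

```text
[577.83965471 -37.11921874 222.71450474] [ 3.13967537 -0.00573486  0.24300428] [-0.74455446 -0.09836286 -0.42928274]
tool shift mm to tare -153.308276769102 16.47649464750056
```

Call:
{"method": "carry_out", "body": {"series": [[0,0,0,-0.15,0.02,0,1],[0,0,0,-0.35,0.04,0,1],[0,0,0,-0.5,0.055,0,1],[0,0,0,-0.612,0.066,0.1,1],[0,0,0,-0.612,0.066,0.28,1],[0,0,0,-0.612,0.066,0.28,1],[0,0,0,-0.612,0.066,0.28,1]]}}

```text
clock: 9.35
eef_pos: [432.0, -89.8, 149.7]
tcp_rot: [3.142, -0.0, 0.243]
contact_force: [-0.1, 0.5, -0.1]
opening: 0.0
grasp_force: 0.0
```

```bash
python3 - <<'E'
from h import *
s=r.sense();print(s['clock'],s['eef_pos'],s['tcp_rot'],s['contact_force'])
c=r.get_calibration("wrist");im=r.grab_frame("wrist")
for d in r.silhouettes("wrist","tare_key_top")[:2]:
    ys,xs=np.nonzero(d['region']);print(d['score'],d['position'],xs.min(),xs.max(),ys.min(),ys.max())
print("pred key",proj(c,(433,-90,50.5)),"tcp below",proj(c,[*s['eef_pos'][:2],50.5]))
cv2.imwrite("pics/w5.png",cv2.resize(im[130:330,180:460,::-1],None,fx=2.8,fy=2.8,interpolation=2))
E
```

```text
9.35 [432.03287089 -89.77873213 149.67505862] [ 3.14150352e+00 -2.29956932e-04  2.43123467e-01] [-0.05201287  0.52396866 -0.12711312]
0.87 [195.5, 315.9] 291 342 189 205
pred key [318.24300281 199.17697953] tcp below [317.75064749 200.09925249]
```

View pics/w5.png

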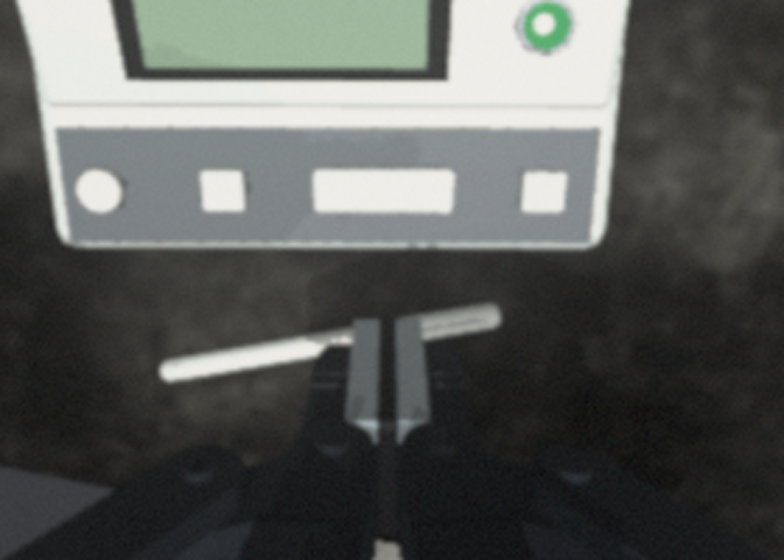

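The tare key centre is at image (317,198), 2 mm ahead of the fingers, and well clear of its neighbours. Lowering to just above it.

Call:
{"method": "carry_out", "body": {"series": [[0,0,0,0.008,0,0.12,1],[0,0,0,0.008,0,0.24,1],[0,0,0,0.008,0,0.32,1],[0,0,0,0.008,0,0.36,1],[0,0,0,0.008,0,0.376,1],[0,0,0,0.008,0,0.376,1]]}}

```text
clock: 10.2
eef_pos: [433.9, -89.3, 55.3]
tcp_rot: [3.141, -0.001, 0.243]
contact_force: [1.0, -0.6, -0.1]
opening: -0.004
grasp_force: 0.0
```

Call:
{"method": "carry_out", "body": {"series": [[0,0,0,0,0,0.008,1],[0,0,0,0,0,0.016,1],[0,0,0,0,0,0.022,1],[0,0,0,0,0,0.022,1]]}}

```text
clock: 10.7
eef_pos: [433.6, -89.3, 49.4]
tcp_rot: [3.141, -0.0, 0.243]
contact_force: [0.5, 0.2, 2.6]
opening: 0.0
grasp_force: 1.0
```

Call:
{"method": "carry_out", "body": {"series": [[0,0,0,0,0,0.003,1],[0,0,0,0,0,0.006,1],[0,0,0,0,0,0.006,1]]}}

```text
clock: 11.08
eef_pos: [433.6, -89.3, 47.8]
tcp_rot: [3.141, -0.0, 0.243]
contact_force: [0.5, -1.5, 2.9]
opening: -0.003
grasp_force: 1.5
```

Travel is about 2.7 mm, so it has registered. Releasing and rising.

Call:
{"method": "carry_out", "body": {"series": [[0,0,0,0,0,-0.02,1],[0,0,0,0,0,-0.06,1],[0,0,0,0,0,-0.2,1],[0,0,0,0,0,-0.4,1],[0,0,0,0,0,-0.6,1],[0,0,0,0,0,-0.8,1],[0,0,0,0,0,-0.8,1],[0,0,0,0,0,-0.8,1]]}}

```text
clock: 12.08
eef_pos: [432.7, -89.1, 247.6]
tcp_rot: [-3.141, 0.0, 0.243]
contact_force: [0.1, 0.4, -0.3]
opening: -0.0
grasp_force: 0.0
```

Call:
{"method": "carry_out", "body": {"series": [[0,0,0,-0.1,0.2,0,1],[0,0,0,-0.2,0.4,0,1],[0,0,0,-0.3,0.6,0,1],[0,0,0,-0.35,0.8,0,1],[0,0,0,-0.35,0.9,0,1],[0,0,0,-0.35,0.9,0,1],[0,0,0,-0.35,0.9,0,1]]}}

```text
clock: 12.95
eef_pos: [401.7, -327.4, 246.4]
tcp_rot: [-3.139, 0.002, 0.243]
contact_force: [-0.4, -0.3, -0.7]
opening: -0.001
grasp_force: 0.0
```

```bash
python3 - <<'E'
from h import *
s=r.sense();print(s['clock'],s['eef_pos'],s['contact_force'])
im=r.grab_frame("top");cv2.imwrite("pics/t3.png",cv2.resize(im[90:270,240:440,::-1],None,fx=3.3,fy=3.3,interpolation=2))
E
```

```text
12.95 [ 401.72698146 -327.44313646  246.44416127] [-0.35608731 -0.26831699 -0.67299194]
```

View pics/t3.png

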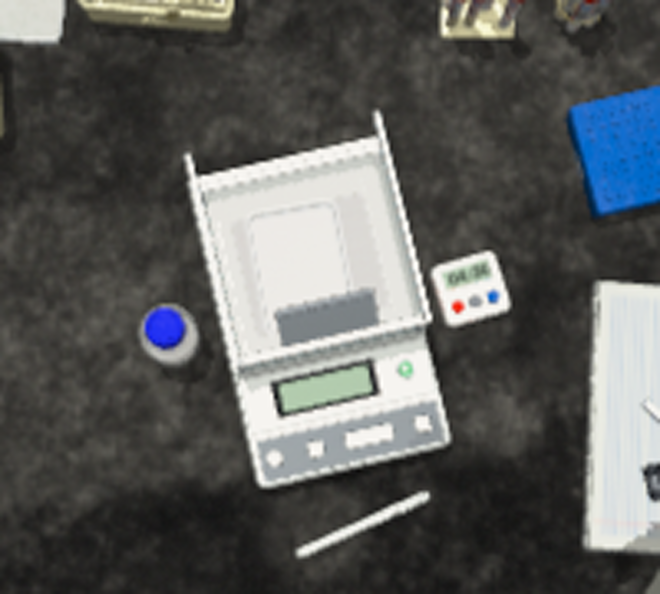

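The glass top is shut: its front edge meets the shield front at crop (335,345). The tray, bottle, timer and pen are where they were, and the hand is away.

```bash
python3 -c "
from rig import r
print(r.sign_off())"
```

```text
the job is handed in; nothing more can be done
None
```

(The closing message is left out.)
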